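# Free the last swing bolt of a membrane filter holder

### The job

The membrane in the steel filter holder is due for changing, and one of the three bolts that clamp its lid is still done up. With the fingertips against its knurled rim, roll the brass nut of that upright bolt anticlockwise (seen from above) by two full turns, three at most so that it stays well on its thread, then push the loosened bolt outwards out of its slot so that it drops open like the other two. Do not pinch the nut, and leave the lid seated and the vials and the dish standing where they are.

Things in the scene. Friction and masses are not known exactly. Their poses are not given: they have to be found in the camera images.
- knurled_nut (a joint): Turn of the knurled brass nut, rad: 0 = hand-tight, 6.28 = one full turn, growing anticlockwise seen from above (loosening). Starts between 0 and 0.35. Turns with about 1 N at the rim, stays where it is left, climbs 4 mm a turn. Until about 1.6 turns its collar sits behind a 6.5 mm lip of the slotted lug and the bolt gives only up to 0.1 rad. A red line across its top and down its rim shows the turns.
- nut_centre (a point): Centre of the knurled nut on the one upright bolt: 44 mm across, 24 mm high (12 mm above and below this point). z points along the bolt to its free end. When tight, the nut's lower face is 2 mm above the lug of the lid. The threaded stud, 12 mm thick, stands up to 16 mm out of the nut's top. All round the rim is free space for a finger.
- swing_bolt (a joint): Angle of the upright swing bolt about its pivot pin, rad: 0 = upright in its slot, growing as it swings outwards (away from the lid's centre), 2.6 = hanging open at its stop. It cannot swing inwards or sideways. Once loosened and pushed out about 0.3 rad it drops by its own weight.
- bolt_pivot (a point): Centre of the pivot pin of the upright bolt, 86 mm below nut_centre when the nut is tight, 84 mm out from the axis of the holder.
- lid_centre (a point): Point on the upright axis of the holder, level with the lug tops (187 mm above the worktop). The level line from here to nut_centre is the way the bolt swings out. A brass boss with a white elbow stands here, up to 50 mm above the lug tops, and a small plug 49 mm from the axis on the side away from the upright bolt; the rest is at most 7 mm above the lug tops.
- holder: Steel membrane filter holder on three legs, fixed: bowl and lid 148 mm across, lug tops 187 mm above the worktop. Origin on its axis at the worktop. Its own -x axis points to the upright bolt; two more bolts, 60 degrees either side of +x, already hang open, reaching 160 mm from the axis.
- lid: Loose steel lid of the holder, 148 mm across, with three slotted lugs reaching 97 mm from the axis. Origin at the centre of its seating face, 18 mm below the lug tops. Leave it seated.
- white_cap_vial: Vial with a white cap, 28 mm across, 60 mm tall, standing about 140 mm from the holder's axis. Origin at its foot. Leave alone.
- blue_cap_vial: Amber bottle with a blue cap, 35 mm across, 72 mm tall, standing about 140 mm from the holder's axis. Origin at its foot. Leave alone.
- petri: Covered dish, 60 mm across, 15 mm high, on the worktop to the left of the holder. Origin at its foot. Leave alone.

How it is judged:
By the outcome, as a careful person would: the job done as asked, in the order asked, and still so for the second after the job is handed in, with the robot touching nothing.
It also fails if it takes over 58 s, if anything falls off the work surface, if the arm or the gripper's body presses on something with over 40 N, if the wrist force passes 120 N, or if a joint passes its speed limit or range.

### The arm

A 7-joint arm with a two-finger parallel gripper is mounted at the origin on a cart in front of the work surface, level with it; the furniture and walls round the work are solid. World frame = base frame: x ahead of the robot, y to its left, z up, the work surface at z = 0. Lengths are in mm, angles in rad, forces in N, time in s.
With the tool pointing down it reaches from about 350 to 900 mm from the base axis. Payload 8.1 kg.
Tool frame: the origin (TCP) lies at the very end of the fingers, on their centre line; the grasp point (between the pads) lies 19 mm behind it; z points along the fingers, y is the line along which they close (so a half turn about z gives the same grasp; the last joint's range is limited). The gripper opens to 92 mm and grips with 3 to 60 N. Pads are 19 mm wide; open, the fingers measure 130 mm over their backs; the gripper's body (75 mm by 190 mm) begins 47 mm behind the grasp point.
Start: joints at [1.006, 0.434, 0.025, 1.573, -0.012, 1.134, -0.075], TCP at [278.455, -559.557, 226.742] pointing down, gripper open.
Joint ranges: [-2.62, 2.62], [-0.44, 2.09], [-1.27, 1.32], [0.08, 2.57], [-1.32, 4.46], [0.12, 2], [-2.74, 2.74]. Speed limits (rad/s): [2.22, 2.22, 3.01, 3.01, 3.14, 3.14, 3.14].

### API

Orientations are given as a unit quaternion [w, x, y, z].
In Python, from rig import env gives the robot as it stands. The module is installed in compiled form; this text tells all that it offers.
- The arm moves only by the tool carry_out, never from a script. Its argument "series" is a list of rows, each a list of 7 numbers: the shift along the tool's x, y, z in mm, then the turn, a rotation vector about the tool's x, y, z in rad, then the gripper command: -1 is fully open, 1 is shut, values between are in proportion. In form: [[dx, dy, dz, wx, wy, wz, gripper], ...]. A call has 1 to 10 rows; each row is the pose to reach, as a shift and turn from the pose commanded when the call began, along the tool's axes at that moment; what a row does not reach only later rows make up. A row lasts 1/12 s, in which the tool goes at most 41.7 mm and 7.16 degrees, less where a joint would pass 70% of its speed; a pose out of reach is approached as far as the arm can. A call with a gripper value outside its range is refused whole. The fingers move at their own pace and stop on an object; the grip force is fixed at half the most. Time passes only in rows, so rows that repeat a pose let the fingers close. It gives the time, the measured TCP pose, the force, the opening and the grip force at its end, in the units of the state.
- env.state(): the state, without advancing time (a new reading comes with each control period).
- env.get_image(name): name is "scene" or "top"; returns the picture (400x640x3 uint8, blue, green, red); there is no depth.
- env.camera_model(name): a dict with "mtx" (3x3 intrinsics, pixels), "k1" (the pictures are not rectified: a ray, as slopes to the right and down, at radius r is drawn at 1 + k1 r^2 times it, then the intrinsics apply), "world_to_cam" (4x4, takes a point from world to camera coordinates). Camera axes: x right, y down, z forward; pixel columns grow to the right and rows downward; lengths in mm; the calibration is good to about 2 mm. A picture is of the moment at which its call begins. camera_model takes no time and is no camera call.
- env.job_done(): hands the job in; it is judged then, once.
The state is a dict: "time": time; "joints": joint angles; "joint_vel": joint speeds; "effort": joint torques, N m; "tcp_pos": TCP position; "tool_rot": TCP orientation; "force": force on the tool from outside, world axes, zero at the start; "moment": the same for the moment, N m; "opening": finger opening in mm; "gripper_force": force on a finger pad.
Only numpy, scipy, OpenCV 4.12 (cv2) and the standard library are available. Lean on these libraries where they do the work, as an engineer would, in place of code of your own. Each camera call takes 0.05 s, during which the arm holds its last target. There are 200 camera calls.

## Working session

There is one attempt and no reset: what is moved stays moved. The work goes in short steps, Python scripts to look and compute and a tool call to move; the robot and the scene stay as the last step left them, time stands still between calls to the robot, and variables do not carry over. Pictures are saved under pics/ and viewed, at most 10 in all, crops included, and the job is handed in when it is done.

Besides the shell and the picture viewer there is one more tool, called after "Request:" as name(argument=value, ...) on one line, values as JSON. carry_out: Moves the arm, as the interface text tells. Its arguments: {"type":"object","properties":{"series":{"type":"array"}},"required":["series"]}

```bash
mkdir -p pics; python3 - <<'E'
from rig import env
import cv2
for n in("scene","top"):
    cv2.imwrite(f"pics/{n}0.png",env.get_image(n)); m=env.camera_model(n); print(n,m)
print(env.state())
E
```

```text
scene {'mtx': array([[454.74237526,   0.        , 321.06037974],
       [  0.        , 454.74237526, 196.61892102],
       [  0.        ,   0.        ,   1.        ]]), 'k1': -0.011504978075070536, 'world_to_cam': array([[ 5.68789431e-01, -8.22376509e-01,  1.32461422e-02,
        -1.12582362e+02],
       [-6.26689118e-01, -4.43761816e-01, -6.40574898e-01,
         4.78792006e+02],
       [ 5.32671880e-01,  3.56051018e-01, -7.67781440e-01,
         6.47022359e+02],
       [ 0.00000000e+00,  0.00000000e+00,  0.00000000e+00,
         1.00000000e+00]])}
top {'mtx': array([[399.18394004,   0.        , 322.38522848],
       [  0.        , 399.18394004, 200.12721993],
       [  0.        ,   0.        ,   1.        ]]), 'k1': -0.09696311177703315, 'world_to_cam': array([[ 1.44866137e-02, -9.99644724e-01, -2.23732850e-02,
         2.30524229e+02],
       [-9.88647730e-01, -1.09734026e-02, -1.49850759e-01,
         4.94893537e+02],
       [ 1.49552010e-01,  2.42901275e-02, -9.88455455e-01,
         9.11619268e+02],
       [ 0.00000000e+00,  0.00000000e+00,  0.00000000e+00,
         1.00000000e+00]])}
{'time': 0.1, 'joints': array([ 1.00643693,  0.43513801,  0.02495541,  1.57400248, -0.01163081,
        1.13397071, -0.07511291]), 'joint_vel': array([ 0.00073229,  0.00031114,  0.00027435, -0.0035512 , -0.001833  ,
        0.00129395,  0.00022626]), 'effort': array([ 4.23729260e-03, -6.69125748e+01,  9.89220254e-01, -3.15145397e+01,
       -6.03015977e-02,  3.74286831e-02,  2.32236647e-05]), 'tcp_pos': array([ 278.22476563, -559.15639702,  226.03411891]), 'tool_rot': array([-6.56883804e-04,  9.73474257e-01,  2.28795540e-01, -2.00590931e-04]), 'force': array([ 0.75969342, -0.11216028, -0.62470458]), 'moment': array([-0.05232154, -0.0333804 ,  0.00773233]), 'gripper_force': 0.0, 'opening': 91.8230619145109}
```

View pics/scene0.png

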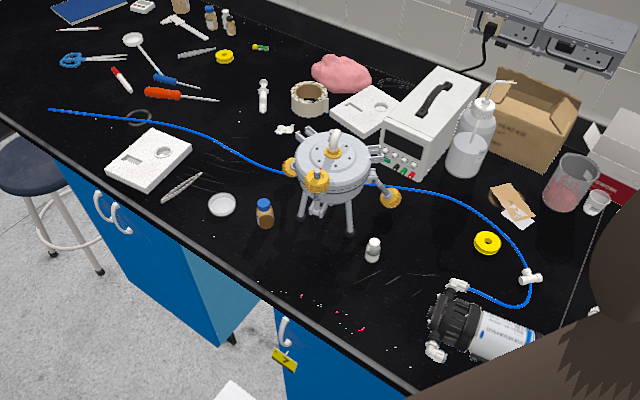

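View pics/top0.png

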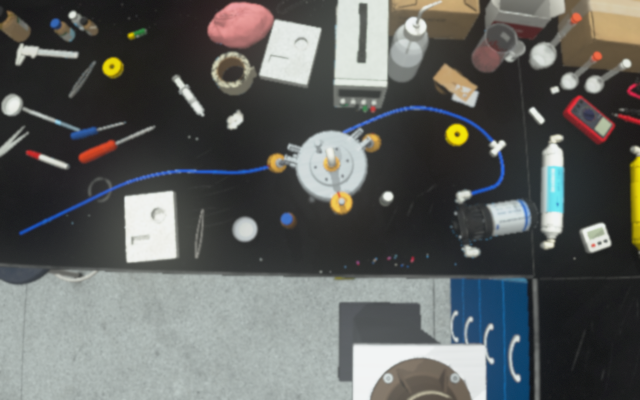

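The top view shows the upright bolt's nut at about (341,203) and the open bolts at (277,163) and (372,142). In the scene view the same nut is at about (317,181). The vials are at top (288,220) and (387,198).

```bash
cat > h.py <<'E'
from rig import env
import numpy as np, cv2
from scipy.spatial.transform import Rotation as R
def ray(n,uv):
    m=env.camera_model(n); d=np.array([m['k1'],0,0,0,0.])[:4]
    p=cv2.undistortPoints(np.array([[uv]],float),m['mtx'],d)[0,0]
    T=m['world_to_cam']; r=T[:3,:3].T@np.array([*p,1]); c=-T[:3,:3].T@T[:3,3]
    return c,r/np.linalg.norm(r)
def plane(n,uv,z):
    c,r=ray(n,uv); return c+r*(z-c[2])/r[2]
def tri(a,b):
    (c1,r1),(c2,r2)=ray("scene",a),ray("top",b)
    s=np.linalg.lstsq(np.c_[r1,-r2],c2-c1,rcond=None)[0]
    p,q=c1+r1*s[0],c2+r2*s[1]; return (p+q)/2,np.linalg.norm(p-q)
def proj(n,P):
    m=env.camera_model(n); T=m['world_to_cam']
    return cv2.projectPoints(np.array([P],float),cv2.Rodrigues(T[:3,:3])[0],T[:3,3],m['mtx'],np.array([m['k1'],0,0,0]))[0][0,0]
E
python3 - <<'E'
from h import *
for n in("scene","top"):
    im=cv2.imread(f"pics/{n}0.png"); h=cv2.cvtColor(im,cv2.COLOR_BGR2HSV)
    mk=cv2.inRange(h,(12,110,90),(26,255,255))
    k,l,s,c=cv2.connectedComponentsWithStats(mk)
    for i in range(1,k):
        if s[i,4]>60 and 250<c[i][0]<420 and 110<c[i][1]<240: print(n,s[i],c[i].round(1), (s[i,0]+(s[i,2]-1)/2,s[i,1]+(s[i,3]-1)/2))
    mb=cv2.inRange(h,(105,120,60),(125,255,255))
c1=cv2.imread("pics/scene0.png")[115:245,250:420]; c2=cv2.imread("pics/top0.png")[120:240,250:420]
a=cv2.resize(c1,None,fx=4,fy=4,interpolation=2)[:,:400*2];
cv2.imwrite("pics/c1.png",a); cv2.imwrite("pics/c2.png",cv2.resize(c2,None,fx=4,fy=4,interpolation=2))
for u in [(288,220),(387,198),(245,229)]: print(plane("top",u,60))
E
```

```text
scene [325 147  17  12 126] [332.6 153.4] (np.float64(333.0), np.float64(152.5))
scene [282 157  15  20 171] [288.3 167.6] (np.float64(289.0), np.float64(166.5))
scene [305 169  24  24 419] [316.6 181.7] (np.float64(316.5), np.float64(180.5))
scene [380 188  22  20 262] [391.3 198.7] (np.float64(390.5), np.float64(197.5))
scene [259 215  14  14 159] [265.7 221.1] (np.float64(265.5), np.float64(221.5))
top [364 133  17  19 158] [374.2 141.7] (np.float64(372.0), np.float64(142.0))
top [267 153  19  20 215] [274.9 162.6] (np.float64(276.0), np.float64(162.5))
top [324 159  15  12  84] [331.  165.1] (np.float64(331.0), np.float64(164.5))
top [330 192  23  23 353] [341.2 203.5] (np.float64(341.0), np.float64(203.0))
[441.3072978  315.52609285  60.        ]
[495.54814634  85.71158535  60.        ]
[418.90893087 415.4812803   60.        ]
```

View pics/c1.png

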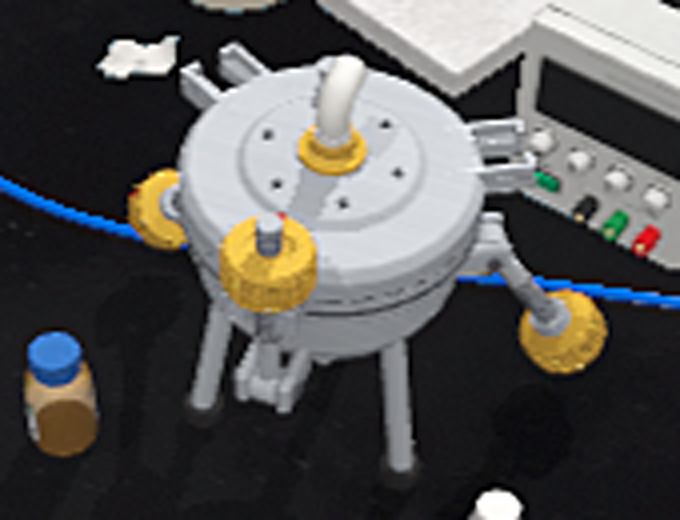

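View pics/c2.png

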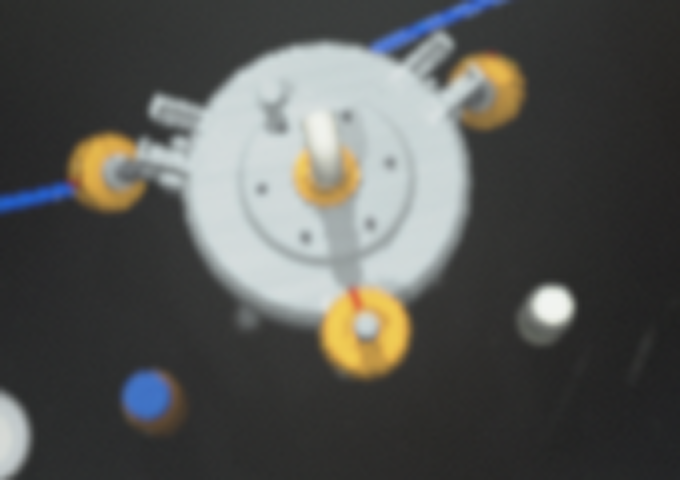

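The crops show the red line on the nut pointing towards the boss, so the turn is about 0. The nut's centre is at top (341.5,203) and scene (317,181). The boss is at top (331,164) and scene (333,152). Plan: keep the gripper shut and roll the rim with the flat side face of the fingers from the outer side, in straight tangential strokes.

```bash
python3 - <<'E'
from h import *
print(tri((316.6,181),(341.3,203.2)),tri((333,152),(331.2,164.3)))
N=plane("top",(341.3,203.2),204);N2=plane("scene",(316.8,181),201)
L=plane("top",(331.2,164.3),192);L2=plane("scene",(333,152.5),192)
# lid outline check: circle in crop top centre (327,178)/4 r~142/4
C=plane("top",(250+327/4,120+178/4),185)
print(N,N2,L,L2,C)
e=(N-L)[:2]; print(np.linalg.norm(e),np.degrees(np.arctan2(e[1],e[0])))
for a in(0,):
  s=env.state(); M=R.from_quat(np.roll(s['tool_rot'],-1)).as_matrix(); print(M.round(3),s['tcp_pos'])
E
```

```text
(array([461.5458084 , 195.43163508, 203.69065045]), np.float64(0.35206613571498946)) (array([541.60709926, 215.20651389, 199.66601464]), np.float64(2.862111637415078))
[461.38145155 195.56938698 204.        ] [463.86239285 196.38965251 201.        ] [542.50646068 216.30250773 192.        ] [548.21988591 217.61409023 192.        ] [543.80994754 215.19675439 185.        ]
83.73248713304866 -165.6637862767087
[[ 0.895  0.445 -0.001]
 [ 0.445 -0.895  0.001]
 [-0.    -0.001 -1.   ]] [ 278.22476563 -559.15639702  226.03411891]
```

Request:
carry_out(series=[[296,-254,0,0,0,0.215,1],[296,-254,0,0,0,0.215,1],[296,-254,0,0,0,0.215,1],[296,-254,0,0,0,0.215,1],[296,-254,0,0,0,0.215,1],[296,-254,0,0,0,0.215,1],[296,-254,0,0,0,0.215,1],[296,-254,0,0,0,0.215,1],[296,-254,0,0,0,0.215,1],[296,-254,0,0,0,0.215,1]])

```text
time: 0.93
tcp_pos: [432.2, -194.1, 226.7]
tool_rot: [-0.001, 0.992, 0.126, 0.001]
force: [0.3, 0.7, -0.0]
opening: 29.8
gripper_force: 0.0
```

Request:
carry_out(series=[[76,-394,0,0,0,0,1],[76,-394,0,0,0,0,1],[76,-394,0,0,0,0,1],[76,-394,0,0,0,0,1],[76,-394,0,0,0,0,1],[76,-394,0,0,0,0,1],[76,-394,0,0,0,0,1],[76,-394,0,0,0,0,1],[76,-394,0,0,0,0,1],[76,-394,0,0,0,0,1]])

```text
time: 1.77
tcp_pos: [406.6, 204.6, 226.9]
tool_rot: [-0.001, 0.992, 0.125, 0.0]
force: [-0.1, -0.5, 0.7]
opening: 0.1
gripper_force: 0.0
```

Request:
carry_out(series=[[0,0,20,0,0,0,1],[0,0,28,0,0,0,1],[0,0,28,0,0,0,1]])

```text
time: 2.02
tcp_pos: [406.4, 199.0, 196.7]
tool_rot: [0.001, 0.992, 0.123, -0.002]
force: [-0.4, -1.0, 0.2]
opening: 0.4
gripper_force: 0.0
```

```bash
python3 - <<'E'
from h import *
a=env.get_image("top");b=env.get_image("scene")
o=np.hstack([cv2.resize(a[110:250,255:405],None,fx=2.6,fy=2.6),cv2.resize(b[80:220,250:400],None,fx=2.6,fy=2.6)])
cv2.imwrite("pics/s1.png",o);s=env.state();print(s['tcp_pos'],s['force'],s['joints'].round(2),s['opening'])
M=R.from_quat(np.roll(s['tool_rot'],-1)).as_matrix();print(M.round(4))
E
```

```text
[407.65851194 198.99682151 198.48349137] [-0.34592014 -0.26988234  0.60612977] [-0.19  0.23 -0.45  1.98  0.12  0.96 -2.02] 0.21004757887493647
[[ 9.701e-01  2.426e-01 -1.300e-03]
 [ 2.426e-01 -9.701e-01 -1.200e-03]
 [-1.600e-03  8.000e-04 -1.000e+00]]
```

View pics/s1.png

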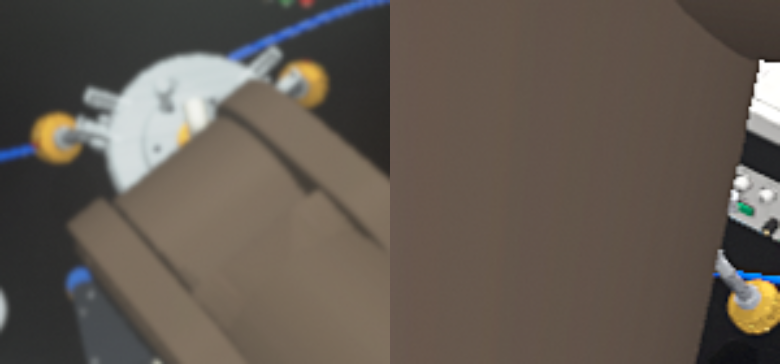

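The arm hides the nut in both views, so I'll find contact by force: expected at about +20 mm along tool x.

Request:
carry_out(series=[[10,0,0,0,0,0,1],[14,0,0,0,0,0,1],[17,0,0,0,0,0,1],[18,0,0,0,0,0,1],[18,0,0,0,0,0,1],[18,0,0,0,0,0,1]])

```text
time: 2.62
tcp_pos: [425.3, 204.7, 198.8]
tool_rot: [0.0, 0.992, 0.123, -0.0]
force: [-0.1, 0.5, -0.5]
opening: 0.5
gripper_force: 0.0
```

Request:
carry_out(series=[[1,0,0,0,0,0,1],[2,0,0,0,0,0,1],[3,0,0,0,0,0,1],[3,0,0,0,0,0,1],[3,0,0,0,0,0,1]])

```text
time: 3.03
tcp_pos: [427.6, 205.3, 198.6]
tool_rot: [0.0, 0.992, 0.123, -0.0]
force: [-4.0, -0.4, 0.9]
opening: 0.1
gripper_force: 1.7
```

Contact at about +20.5 mm. First stroke: press 2 mm in and slide along +y.

Request:
carry_out(series=[[2,0,0,0,0,0,1],[2,6,0,0,0,0,1],[2,12,0,0,0,0,1],[2,18,0,0,0,0,1]])

```text
time: 3.37
tcp_pos: [432.1, 188.3, 198.6]
tool_rot: [0.0, 0.992, 0.124, -0.002]
force: [-10.8, -1.3, 7.4]
opening: 0.5
gripper_force: 5.5
```

Request:
carry_out(series=[[0,6,0,0,0,0,1],[0,12,0,0,0,0,1],[0,18,0,0,0,0,1]])

```text
time: 3.62
tcp_pos: [436.8, 170.7, 198.6]
tool_rot: [0.0, 0.992, 0.124, -0.002]
force: [-7.9, -1.7, 4.3]
opening: 0.4
gripper_force: 3.6
```

Request:
carry_out(series=[[-12,2,0,0,0,0,1],[-12,-36,0,0,0,0,1],[-12,-36,0,0,0,0,1]])

```text
time: 3.87
tcp_pos: [417.3, 208.0, 199.4]
tool_rot: [-0.002, 0.992, 0.125, 0.001]
force: [-0.2, 1.3, 0.4]
opening: 0.4
gripper_force: 0.0
```

Tangential reaction is about 1.4 N against an 11 N normal force, so the nut is rolling. I'll repeat the stroke as a full cycle.

Request:
carry_out(series=[[12,0,0,0,0,0,1],[12,0,0,0,0,0,1],[12,9,0,0,0,0,1],[12,18,0,0,0,0,1],[12,27,0,0,0,0,1],[12,36,0,0,0,0,1],[12,36,0,0,0,0,1],[0,37,0,0,0,0,1],[0,0,0,0,0,0,1],[0,0,0,0,0,0,1]])

```text
time: 4.7
tcp_pos: [418.1, 207.4, 199.3]
tool_rot: [-0.002, 0.992, 0.124, 0.001]
force: [-0.8, 1.2, 0.6]
opening: 0.3
gripper_force: 0.0
```

Request:
carry_out(series=[[12,0,0,0,0,0,1],[12,0,0,0,0,0,1],[12,9,0,0,0,0,1],[12,18,0,0,0,0,1],[12,27,0,0,0,0,1],[12,36,0,0,0,0,1],[12,36,0,0,0,0,1],[0,37,0,0,0,0,1],[0,0,0,0,0,0,1],[0,0,0,0,0,0,1]])

```text
time: 5.53
tcp_pos: [418.8, 207.2, 199.2]
tool_rot: [-0.002, 0.992, 0.124, 0.001]
force: [-0.7, 1.6, 0.6]
opening: 0.9
gripper_force: 0.0
```

Request:
carry_out(series=[[12,0,0,0,0,0,1],[12,0,0,0,0,0,1],[12,9,0,0,0,0,1],[12,18,0,0,0,0,1],[12,27,0,0,0,0,1],[12,36,0,0,0,0,1],[12,36,0,0,0,0,1],[0,37,0,0,0,0,1],[0,50,0,0,0,0,1],[0,50,0,0,0,0,1]])

```text
time: 6.37
tcp_pos: [432.8, 151.5, 198.6]
tool_rot: [0.001, 0.993, 0.121, 0.0]
force: [0.1, -0.5, 0.7]
opening: 0.2
gripper_force: 0.0
```

Four strokes should give about 6.5 rad. I'll step aside and check.

Request:
carry_out(series=[[0,230,0,0,0,0,1],[0,230,0,0,0,0,1],[0,230,0,0,0,0,1],[0,230,0,0,0,0,1],[0,230,0,0,0,0,1],[0,230,0,0,0,0,1],[0,230,0,0,0,0,1]])

```text
time: 6.95
tcp_pos: [488.8, -75.9, 198.5]
tool_rot: [0.001, 0.993, 0.118, 0.0]
force: [0.6, -0.9, -0.5]
opening: 0.1
gripper_force: 0.0
```

```bash
python3 - <<'E'
from h import *
a=env.get_image("top");b=env.get_image("scene")
o=np.hstack([cv2.resize(a[180:226,318:364],None,fx=8.5,fy=8.5),cv2.resize(b[155:201,294:340],None,fx=8.5,fy=8.5)])
cv2.imwrite("pics/s2.png",o)
E
```

```text
(no output)
```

View pics/s2.png

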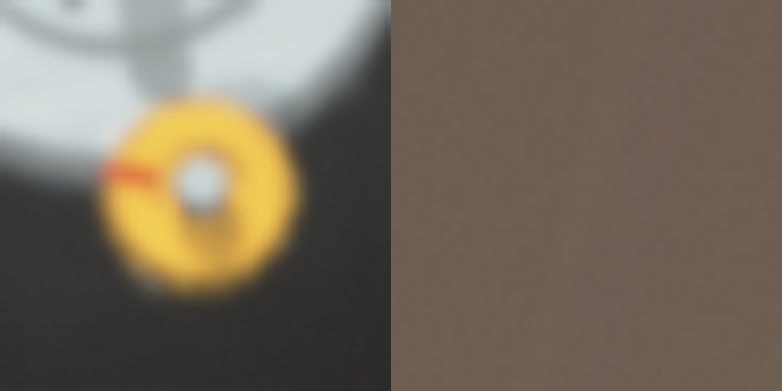

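The red line now points left, about 61° past its start direction, modulo 360°. That fits about 421°, against the 375° expected. Three more strokes, then another look.

Request:
carry_out(series=[[0,-280,0,0,0,0,1],[0,-280,0,0,0,0,1],[0,-280,0,0,0,0,1],[0,-280,0,0,0,0,1],[0,-280,0,0,0,0,1],[0,-280,0,0,0,0,1],[0,-280,0,0,0,0,1],[0,-280,0,0,0,0,1],[0,-280,0,0,0,0,1],[0,-280,0,0,0,0,1]])

```text
time: 7.88
tcp_pos: [418.3, 203.4, 198.6]
tool_rot: [0.0, 0.992, 0.124, -0.0]
force: [0.2, 0.7, 0.2]
opening: 0.4
gripper_force: 0.0
```

Request:
carry_out(series=[[12,0,0,0,0,0,1],[12,0,0,0,0,0,1],[12,9,0,0,0,0,1],[12,18,0,0,0,0,1],[12,27,0,0,0,0,1],[12,36,0,0,0,0,1],[12,36,0,0,0,0,1],[0,37,0,0,0,0,1],[0,0,0,0,0,0,1],[0,0,0,0,0,0,1]])

```text
time: 8.72
tcp_pos: [418.3, 206.7, 199.2]
tool_rot: [-0.001, 0.992, 0.123, 0.001]
force: [0.2, 2.5, 0.4]
opening: 0.5
gripper_force: 0.0
```

Request:
carry_out(series=[[12,0,0,0,0,0,1],[12,0,0,0,0,0,1],[12,9,0,0,0,0,1],[12,18,0,0,0,0,1],[12,27,0,0,0,0,1],[12,36,0,0,0,0,1],[12,36,0,0,0,0,1],[0,37,0,0,0,0,1],[0,0,0,0,0,0,1],[0,0,0,0,0,0,1]])

```text
time: 9.55
tcp_pos: [418.8, 206.6, 199.2]
tool_rot: [-0.001, 0.992, 0.123, 0.001]
force: [-0.1, 1.7, 0.5]
opening: 0.3
gripper_force: 0.0
```

Request:
carry_out(series=[[12,0,0,0,0,0,1],[12,0,0,0,0,0,1],[12,9,0,0,0,0,1],[12,18,0,0,0,0,1],[12,27,0,0,0,0,1],[12,36,0,0,0,0,1],[12,36,0,0,0,0,1],[0,37,0,0,0,0,1],[0,60,0,0,0,0,1],[0,100,0,0,0,0,1]])

```text
time: 10.38
tcp_pos: [444.1, 107.5, 199.1]
tool_rot: [-0.001, 0.992, 0.125, 0.001]
force: [2.5, -0.3, -0.3]
opening: 0.9
gripper_force: 0.0
```

Request:
carry_out(series=[[0,180,0,0,0,0,1],[0,180,0,0,0,0,1],[0,180,0,0,0,0,1],[0,180,0,0,0,0,1],[0,180,0,0,0,0,1],[0,180,0,0,0,0,1]])

```text
time: 10.88
tcp_pos: [488.4, -76.0, 198.4]
tool_rot: [0.001, 0.993, 0.118, -0.0]
force: [0.4, 0.7, 0.4]
opening: 0.5
gripper_force: 0.0
```

```bash
python3 - <<'E'
from h import *
a=env.get_image("top")
cv2.imwrite("pics/s3.png",np.hstack([cv2.resize(a[180:226,318:364],None,fx=8.5,fy=8.5)]))
for f in (cv2.imread("pics/top0.png"),a):
    c=f[185:222,322:361]; h=cv2.cvtColor(c,cv2.COLOR_BGR2HSV)
    m=cv2.inRange(h,(15,120,120),(30,255,255))|cv2.inRange(h,(0,110,120),(14,255,255))
    k=max(cv2.findContours(m,0,2)[0],key=cv2.contourArea); print(cv2.minEnclosingCircle(k), cv2.contourArea(cv2.convexHull(k)))
    r=cv2.inRange(h,(0,110,120),(12,255,255)); print(np.argwhere(r).mean(0)[::-1])
E
```

```text
((18.796297073364258, 17.19135856628418), 11.448495864868164) 357.5
[16.375  8.625]
((19.0, 17.0), 11.401854515075684) 368.0
[13.5         9.33333333]
```

View pics/s3.png

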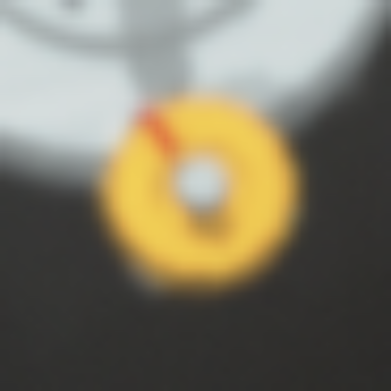

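The line is now 36° left of up, which is +315° over three strokes, or 105° a stroke. That matches the first check, so the total is about 736°. One more stroke gives about 2.3 turns.

Request:
carry_out(series=[[0,-280,0,0,0,0,1],[0,-280,0,0,0,0,1],[0,-280,0,0,0,0,1],[0,-280,0,0,0,0,1],[0,-280,0,0,0,0,1],[0,-280,0,0,0,0,1],[0,-280,0,0,0,0,1],[0,-280,0,0,0,0,1],[0,-280,0,0,0,0,1],[0,-280,0,0,0,0,1]])

```text
time: 11.77
tcp_pos: [418.8, 202.8, 198.6]
tool_rot: [0.0, 0.992, 0.123, -0.0]
force: [0.3, -0.8, -0.7]
opening: 0.5
gripper_force: 0.0
```

Request:
carry_out(series=[[12,0,0,0,0,0,1],[12,0,0,0,0,0,1],[12,9,0,0,0,0,1],[12,18,0,0,0,0,1],[12,27,0,0,0,0,1],[12,36,0,0,0,0,1],[12,36,0,0,0,0,1],[0,37,0,0,0,0,1],[0,60,0,0,0,0,1],[0,100,0,0,0,0,1]])

```text
time: 12.6
tcp_pos: [443.3, 107.8, 199.1]
tool_rot: [-0.001, 0.992, 0.125, 0.001]
force: [1.0, -0.1, 0.2]
opening: 0.7
gripper_force: 0.0
```

Request:
carry_out(series=[[0,180,-60,0,0,0,1],[0,180,-60,0,0,0,1],[0,180,-60,0,0,0,1],[0,180,-60,0,0,0,1],[0,180,-60,0,0,0,1],[0,180,-60,0,0,0,1]])

```text
time: 13.1
tcp_pos: [488.8, -76.7, 260.2]
tool_rot: [0.002, 0.993, 0.118, 0.001]
force: [0.0, 0.5, -0.0]
opening: 0.4
gripper_force: 0.0
```

```bash
python3 - <<'E'
from h import *
a=env.get_image("top")
cv2.imwrite("pics/s4.png",cv2.resize(a[130:236,290:396],None,fx=5,fy=5))
s=env.state();print(s['tcp_pos'],s['joints'].round(2))
E
```

```text
[488.04818625 -73.3118631  259.34794299] [ 0.27  0.21 -0.28  1.82  0.07  1.12 -1.36]
```

View pics/s4.png

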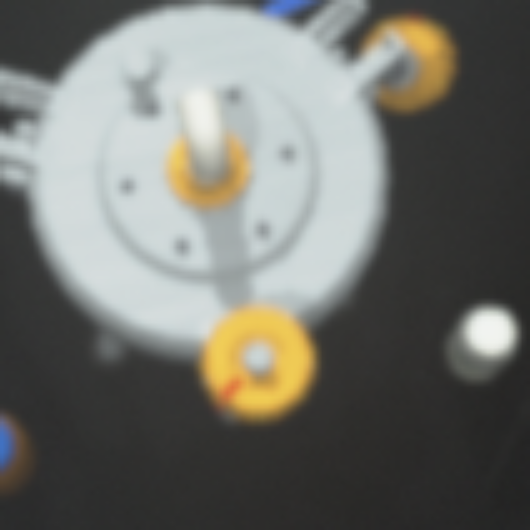

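The line is now about 137° from up, so the total is about 2.33 turns. The bolt is still upright and the lid seated. Next I go over the lid and enter between the boss and the nut.

Request:
carry_out(series=[[83,-262,0,0,0,0,1],[83,-262,0,0,0,0,1],[83,-262,0,0,0,0,1],[83,-262,0,0,0,0,1],[83,-262,0,0,0,0,1],[83,-262,0,0,0,0,1],[83,-262,0,0,0,0,1],[83,-262,0,0,0,0,1],[83,-262,0,0,0,0,1],[83,-262,0,0,0,0,1]])

```text
time: 13.98
tcp_pos: [503.4, 205.0, 258.2]
tool_rot: [0.0, 0.992, 0.123, -0.0]
force: [0.7, -0.6, -0.3]
opening: 0.7
gripper_force: 0.0
```

Request:
carry_out(series=[[0,0,20,0,0,0,1],[0,0,40,0,0,0,1],[0,0,50,0,0,0,1],[0,0,56,0,0,0,1],[0,0,56,0,0,0,1],[0,0,56,0,0,0,1]])

```text
time: 14.48
tcp_pos: [503.7, 205.4, 203.1]
tool_rot: [0.0, 0.992, 0.123, 0.0]
force: [0.3, -0.2, 0.0]
opening: 0.4
gripper_force: 0.0
```

Request:
carry_out(series=[[-8,0,0,0,0,0,1],[-13,0,0,0,0,0,1],[-18,0,0,0,0,0,1],[-23,0,0,0,0,0,1],[-26,0,0,0,0,0,1]])

```text
time: 14.9
tcp_pos: [477.2, 199.3, 203.0]
tool_rot: [0.0, 0.992, 0.123, 0.0]
force: [-0.4, -0.2, -0.5]
opening: 0.4
gripper_force: 0.0
```

Request:
carry_out(series=[[-6,0,0,0,0,0,1],[-12,0,0,0,0,0,1],[-18,0,0,0,0,0,1],[-24,0,0,0,0,0,1],[-30,0,0,0,0,0,1],[-34,0,0,0,0,0,1],[-34,0,0,0,0,0,1],[-34,0,0,0,0,0,1]])

```text
time: 15.57
tcp_pos: [445.1, 191.2, 202.8]
tool_rot: [0.0, 0.992, 0.123, 0.0]
force: [0.4, 0.4, 0.3]
opening: 0.2
gripper_force: 0.0
```

Request:
carry_out(series=[[0,0,-25,0,0,0,1],[0,0,-60,0,0,0,1],[0,0,-60,0,0,0,1]])

```text
time: 15.82
tcp_pos: [447.7, 193.0, 268.1]
tool_rot: [-0.001, 0.992, 0.123, 0.004]
force: [1.3, 0.8, 0.7]
opening: 0.3
gripper_force: 0.0
```

Request:
carry_out(series=[[0,280,0,0,0,0,1],[0,280,0,0,0,0,1],[0,280,0,0,0,0,1],[0,280,0,0,0,0,1],[0,280,0,0,0,0,1],[0,280,0,0,0,0,1],[0,280,0,0,0,0,1],[0,280,0,0,0,0,1]])

```text
time: 16.48
tcp_pos: [514.5, -88.4, 262.3]
tool_rot: [0.002, 0.993, 0.118, -0.0]
force: [-0.7, -0.1, -0.3]
opening: 0.7
gripper_force: 0.0
```

```bash
python3 - <<'E'
from h import *
a=env.get_image("top")
cv2.imwrite("pics/s5.png",cv2.resize(a[120:245,220:400],None,fx=4.2,fy=4.2))
print(env.state()['force'])
E
```

```text
[-0.27720026  0.63503875 -0.3151575 ]
```

View pics/s5.png

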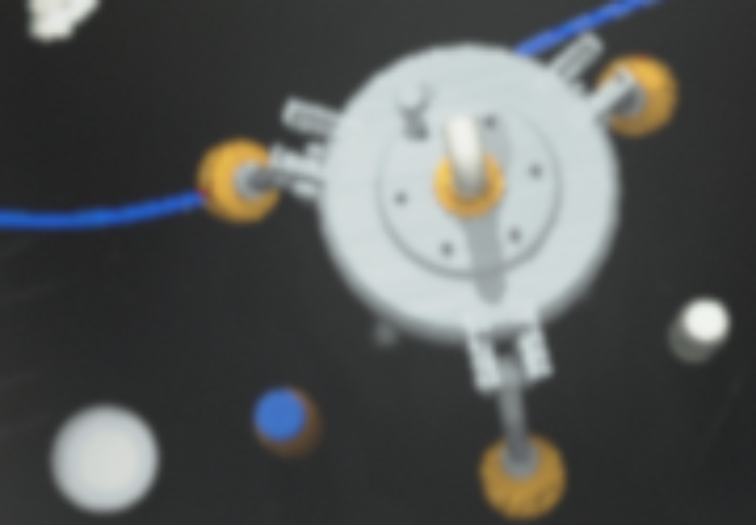

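The bolt hangs open at crop (520,475), like the other two. The lid is seated, and the vials and dish are where they were.

```bash
python3 -c "
from rig import env
print(env.job_done())"
```

```text
the job is handed in; nothing more can be done
None
```

Job handed in at about 16.5 s: the nut was rolled anticlockwise about 2.3 turns without pinching, and the bolt was pushed out and hangs open like the other two, with the lid seated and the vials and dish undisturbed.

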